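# Tip the bearing balls out of a tall canister over a ledge

### The job

Empty the tall mahogany canister of its three bearing balls into the green-lined tray of the tipping stand: carry it to the open side of the stand and lean it gently, mid-tip, on the nickel bar with its foot on the counter and its mouth past the bar, and let go of it; then take it again by its lower half and tip it on over the bar, mouth well down, until all three balls are in the tray. Finish with the empty canister let go and leaning on the bar as before, its foot on the counter, and leave the other things on the counter where they are.

Things in the scene. Friction and masses are not known exactly. Their poses are not given: they have to be found in the camera images.
- canister_center (a point): centre (half-way up, on the axis) of the tall square canister: dark mahogany with thin brass bands, 50 x 50 mm outside, 240 mm tall, walls and floor 5 mm, open at the top, about 0.28 to 0.45 kg with the balls. Stands upright on the counter at the start. Its z axis runs along the canister from foot to mouth, its x and y axes are square to the sides
- canister_foot (a point): centre of the underside of the canister, 120 mm from its centre along -z; axes as the canister's
- canister_mouth (a point): centre of the open top of the canister, 120 mm from its centre along +z
- canister: the canister itself; origin at the centre of its underside, axes as above
- stand: tipping stand, fixed to the counter: a pale wooden wall 108 mm high with a level nickel bar on it, and a green-lined catch tray beyond. Origin on the counter under the middle of the bar. Its x axis points level from the bar over the tray (the way to tip), its y axis runs along the bar, z up. The canister is leaned from the -x side, where the counter is free
- bar_mid (a point): middle of the nickel bar, on its axis, 112 mm above the counter. The bar is round, 16 mm in diameter (top 120 mm above the counter), 160 mm long along the stand's y axis; axes as the stand's
- tray_mid (a point): middle of the tray floor, 96 mm beyond the bar along the stand's x axis, 6 mm above the counter. Inside, the tray reaches from 6 to 187 mm beyond the bar axis and 72 mm to either side; side walls 65 mm, back wall 115 mm high
- ball0_center (a point): centre of one of three steel bearing balls, 18 mm across, 24 g; they lie loose on the floor of the canister at the start
- ball1_center (a point): centre of one of three steel bearing balls, 18 mm across, 24 g; they lie loose on the floor of the canister at the start
- ball2_center (a point): centre of one of three steel bearing balls, 18 mm across, 24 g; they lie loose on the floor of the canister at the start
- compass_bowl: bystander, to be left alone: lacquered mahogany compass bowl, 140 mm across, 60 mm high; origin under its middle
- lens_cap: bystander, to be left alone: smoked glass lens cap in a brass rim, 64 mm across, 16 mm high; origin under its middle
- pivot_block: bystander, to be left alone: steel pivot block, 60 x 40 x 30 mm; origin under its middle
- tuning_rod: bystander, to be left alone: black ebony tuning rod, 12 mm thick, 110 mm long along its x axis (body origin at the middle, on the counter)
- screwdriver: bystander, to be left alone: screwdriver lying along its x axis, 160 mm long; origin under its middle
- polish_jar: bystander, to be left alone: lidded polish jar, 64 mm across, 75 mm high; origin under its middle
Not all that is in view belongs to the job. Leave any blue or red look-alike of the canister alone.

How it is judged:
By the outcome, as a careful person would: the job done as asked, in the order asked, and still so for the second after the job is handed in, with the robot touching nothing.
It also fails if it takes over 72 s, if anything falls off the work surface, if the arm or the gripper's body presses on something with over 40 N, if the wrist force passes 120 N, or if a joint passes its speed limit or range.

### The arm

A 6-joint arm with a two-finger parallel gripper is mounted at the origin on the work surface. World frame = base frame: x ahead of the robot, y to its left, z up, the work surface at z = 0. Lengths are in m, angles in rad, forces in N, time in s.
With the tool pointing down it reaches from about 0.25 to 0.775 m from the base axis. Payload 4 kg.
Tool frame: the origin (TCP) lies midway between the tips of the shut fingers; the grasp point (between the pads) lies 19 mm behind it; z points along the fingers, y is the line along which they close (so a half turn about z gives the same grasp; the last joint's range is limited). The gripper opens to 94 mm and grips with 3 to 60 N. Pads are 16 mm wide; open, the fingers measure 119 mm over their backs; the gripper's body (75 mm by 177 mm) begins 78 mm behind the grasp point.
Start: joints at [1.155, 0.087, 1.371, -0, 1.684, -0.103], TCP at [0.169, 0.523, 0.206] pointing down, gripper open.
Joint ranges: [-3.1, 3.1], [-0.76, 2.03], [0.27, 2.55], [-1.08, 4.22], [0.17, 2.65], [-2.57, 2.57]. Speed limits (rad/s): [2.79, 2.79, 3.14, 3.14, 3.14, 3.14].

### API

Orientations are given as [roll, pitch, yaw] about the fixed x, y, z axes, in that order (R = Rz(yaw) Ry(pitch) Rx(roll)).
In Python, from bench import get_obs, snapshot, close_job gives the robot as it stands. The module is installed in compiled form; this text tells all that it offers.
- The arm moves only by the tool drive_tool, never from a script. Its argument "commands" is a list of rows, each a list of 6 numbers: the shift along the tool's x, y, z in units of 0.04 m (1.0 is 0.04 m), then the turn, a rotation vector about the tool's x, y, z in units of 0.1 rad (1.0 is 0.1 rad). In form: [[dx, dy, dz, wx, wy, wz], ...]. A call has 1 to 20 rows; each row shifts and turns the commanded pose from where the row before left it, along the tool's axes as they then stand; what a row does not reach is not made up. A row lasts 1/8 s, in which the tool goes at most 62.5 mm and 10.7 degrees, less where a joint would pass 70% of its speed; a pose out of reach is approached as far as the arm can. A call with a number of a shift or a turn outside -1 to 1 is refused whole. A call with a gripper value outside its range is refused whole. "gripper" is the closure, from 0 (fully open) to 1 (shut), set as the call begins (left out, the last holds). The fingers move at their own pace and stop on an object; the grip force is fixed at half the most. Time passes only in rows, so rows that do not move let the fingers close. It gives the time, the measured TCP pose, the force, the opening and the grip force at its end, in the units of the state.
- get_obs(): the state, without advancing time (a new reading comes with each control period).
- snapshot(name): name is "side" or "top" or "wrist"; returns a dict with "image" (384x512x3 uint8, blue, green, red), "range_z" (384x512 float32, m along the optical axis (not along the pixel's ray), 0 where there is no reading), "fx", "fy", "cx", "cy" (pixels), "rvec" (rotation vector, rad) and "tvec" (3), from world to camera coordinates, as OpenCV has them. Camera axes: x right, y down, z forward; pixel columns grow to the right and rows downward; lengths in m; the calibration is good to about 2 mm. A picture is of the moment at which its call begins.
- close_job(): hands the job in; it is judged then, once.
The state is a dict: "time": time; "joint_positions": joint angles; "qvel": joint speeds; "joint_torque": joint torques, N m; "tool_pos": TCP position; "ee_rot": TCP orientation; "wrist_force": force on the tool from outside, world axes, zero at the start; "wrist_torque": the same for the moment, N m; "width": finger opening in m; "finger_force": force on a finger pad.
Only numpy, scipy, OpenCV 4.12 (cv2) and the standard library are available. Lean on these libraries where they do the work, as an engineer would, in place of code of your own. Each camera call takes 0.05 s, during which the arm holds its last target. There are 200 camera calls.

## Working session

There is one attempt and no reset: what is moved stays moved. The work goes in short steps, Python scripts to look and compute and a tool call to move; the robot and the scene stay as the last step left them, time stands still between calls to the robot, and variables do not carry over. Pictures are saved under pics/ and viewed, at most 10 in all, crops included, and the job is handed in when it is done.

Besides the shell and the picture viewer there is one more tool, called after "Emit:" as name(argument=value, ...) on one line, values as JSON. drive_tool: Moves the arm, as the interface text tells. Its arguments: {"type":"object","properties":{"commands":{"type":"array"},"gripper":{"type":"number"}},"required":["commands"]}

```bash
mkdir -p pics; cat > h.py <<'E'
import numpy as np, cv2
from bench import get_obs, snapshot
def shot(n,f):
    s=snapshot(n); cv2.imwrite(f'pics/{f}.png',s['image']); np.save(f'{f}.npy',s,allow_pickle=True); return s
def load(f): return np.load(f'{f}.npy',allow_pickle=True).item()
def px(s,u,v,z=None):
    R=cv2.Rodrigues(np.array(s['rvec'],float))[0]; t=np.array(s['tvec']).ravel()
    d=np.array([(u-s['cx'])/s['fx'],(v-s['cy'])/s['fy'],1.]); o=-R.T@t; w=R.T@d
    if z is not None: return o+w*(z-o[2])/w[2]
    r=s['range_z'][int(v),int(u)]; return o+w*r if r>0 else None
E
python3 - <<'E'
from h import *
o=get_obs(); print({k:np.round(v,3).tolist() for k,v in o.items()})
a=shot('top','top0'); b=shot('side','side0')
E
```

```text
{'time': 0.0, 'joint_positions': [1.155, 0.088, 1.372, -0.0, 1.684, -0.103], 'qvel': [0.0, -0.002, -0.001, -0.0, 0.001, -0.001], 'joint_torque': [0.0, -34.018, -30.243, 0.072, 0.033, -0.0], 'tool_pos': [0.169, 0.523, 0.204], 'ee_rot': [-3.139, -0.0, 2.829], 'wrist_force': [0.604, 0.074, -1.081], 'wrist_torque': [0.019, 0.051, -0.031], 'finger_force': 0.0, 'width': 0.094}
```

View pics/top0.png

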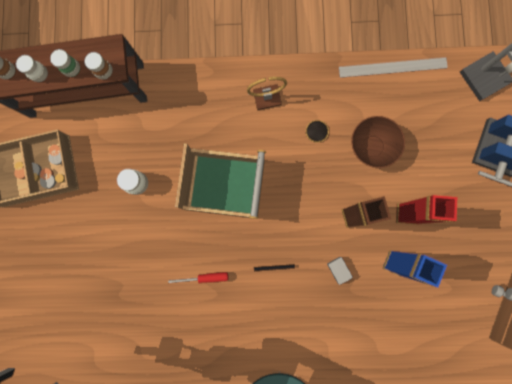

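View pics/side0.png

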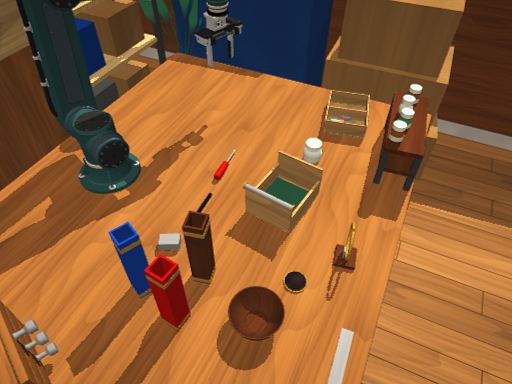

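The top view shows three candidates: dark mahogany at (366,211), red at (428,209) and blue at (415,267). In the side view they are at (198,245), (167,290) and (130,258). The stand's bar is at about (259,184) in the top view, with the green tray to its left. I choose the mahogany one and will check it in a crop.

```bash
python3 - <<'E'
from h import *
a=load('top0'); b=load('side0')
c1=cv2.resize(a['image'][170:300,225:465],None,fx=3.3,fy=3.3,interpolation=2)
cv2.imwrite('pics/crop_top.png',c1[:, :800])
R=cv2.Rodrigues(a['rvec'])[0];print('cam',-R.T@a['tvec'].ravel(), R.round(2).tolist())
for s in(a,b):
    v,u=np.mgrid[0:384,0:512]; R=cv2.Rodrigues(np.array(s['rvec'],float))[0]
    P=np.stack([(u-s['cx'])/s['fx'],(v-s['cy'])/s['fy'],u*0+1.],-1)*s['range_z'][...,None]
    W=(P-np.array(s['tvec']).ravel())@R; s['W']=W
W=a['W']
# canister rim
m=(W[...,2]>.225)&(W[...,2]<.26); m[:, :340]=0; m[:160]=0;m[300:]=0; m[:,470:]=0
n,l,st,ce=cv2.connectedComponentsWithStats(m.astype('uint8'))
for i in range(1,n):
    if st[i,4]<30: continue
    q=W[l==i]; r=cv2.minAreaRect((q[:,:2]*1000).astype('float32')); print('rim',ce[i].round(),st[i,4],r,q[:,2].mean())
# bar
m=(W[...,2]>.1)&(W[...,2]<.14); m[:, :250]=0; m[:,272:]=0;m[:140]=0;m[225:]=0
q=W[m]; print('bar',m.sum(),cv2.minAreaRect((q[:,:2]*1000).astype('float32')),q[:,2].max())
m=(W[...,2]<.02); m[:, :195]=0; m[:,250:]=0;m[:157]=0;m[208:]=0
q=W[m]; print('trayfloor',m.sum(),cv2.minAreaRect((q[:,:2]*1000).astype('float32')),q[:,2].mean())
for nme,(uu,vv) in dict(bowl=(378,141),cap=(317,131),block=(340,270),rod=(275,267),sd=(200,278),jar=(132,181),rodL=(255,268),rodR=(297,266),lampbase=(268,98),base=(278,378)).items(): print(nme,W[vv,uu].round(3))
E
```

```text
cam [0.46031324 0.00423054 1.06261448] [[-0.03, -1.0, -0.03], [-0.99, 0.03, -0.11], [0.11, 0.03, -0.99]]
rim [443. 208.] 377 ((508.3438415527344, -357.6506042480469), (52.10346984863281, 50.216922760009766), 83.62358856201172) 0.23743455074029668
rim [375. 210.] 297 ((507.3970947265625, -215.95640563964844), (49.66866683959961, 50.41498565673828), 12.624539375305176) 0.23844639882250784
rim [430. 271.] 377 ((379.26287841796875, -318.8735656738281), (51.87821578979492, 50.899139404296875), 64.56791687011719) 0.23771555115922405
bar 457 ((587.726318359375, 35.5188102722168), (20.12255859375, 167.68109130859375), 81.49180603027344) 0.12605984501791734
trayfloor 2700 ((611.5964965820312, 135.67437744140625), (150.81239318847656, 139.33441162109375), 88.22562408447266) 0.00796830485869115
bowl [ 0.711 -0.296  0.005]
cap [ 0.743 -0.13   0.014]
block [ 0.367 -0.17   0.032]
rod [ 0.378 -0.003  0.013]
sd [0.356 0.195 0.026]
jar [0.46  0.004 1.063]
rodL [0.377 0.051 0.013]
rodR [ 0.378 -0.062  0.003]
lampbase [0.837 0.002 0.025]
base [ 0.095 -0.001  0.012]
```

View pics/crop_top.png

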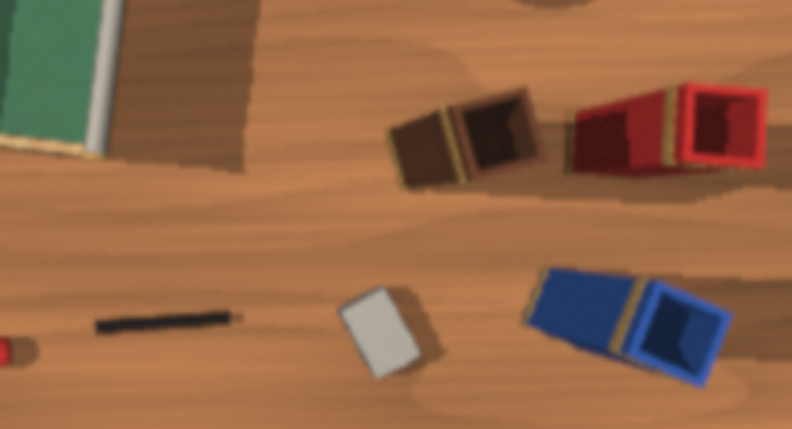

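The crop confirms the choice: dark mahogany with brass bands and an open mouth, at crop pixel (495,130). Next I refine the bar line.

```bash
python3 - <<'E'
from h import *
for n,box in (('top0',(245,275,140,225)),('side0',(235,300,170,225))):
    s=load(n); img=s['image'].astype(int)
    v,u=np.mgrid[0:384,0:512]; R=cv2.Rodrigues(np.array(s['rvec'],float))[0]
    P=np.stack([(u-s['cx'])/s['fx'],(v-s['cy'])/s['fy'],u*0+1.],-1)*s['range_z'][...,None]
    W=(P-np.array(s['tvec']).ravel())@R
    m=np.zeros((384,512),bool); m[box[2]:box[3],box[0]:box[1]]=1
    sat=img.max(-1)-img.min(-1)
    m&=(W[...,2]>.108)&(W[...,2]<.128)&(sat<35)
    q=W[m]; d=q-q.mean(0); e=np.linalg.svd(d,full_matrices=0)[2][0]; t=d@e
    c=q.mean(0)+e*(t.max()+t.min())/2
    print(n,m.sum(),'mid',c.round(4),'dir',e.round(3),'len',np.ptp(t).round(3),'zmax',np.percentile(q[:,2],95).round(4),'perp yaw',np.degrees(np.arctan2(e[1],e[0]))%180-90)
E
```

```text
top0 406 mid [0.5887 0.0347 0.119 ] dir [-0.989  0.149 -0.004] len 0.156 zmax 0.1226 perp yaw 81.41417165091525
side0 255 mid [0.5887 0.0312 0.1159] dir [ 0.99  -0.142 -0.002] len 0.163 zmax 0.1201 perp yaw 81.86350003574728
```

Emit:
drive_tool(commands=[[0,0,-1,0,0,1],[0,0,-1,0,0,1],[0,0,-1,0,0,1],[0,0,-1,0,0,1],[0,0,0,0,0,1],[0,0,0,0,0,1],[0,0,0,0,0,1],[0,0,0,0,0,1],[0,0,0,0,0,1],[0,0,0,0,0,1]], gripper=0)

```text
time: 1.35
tool_pos: [0.1692, 0.5232, 0.3648]
ee_rot: [-3.141, 0.001, 1.826]
wrist_force: [-0.2, 0.0, -0.1]
width: 0.0939
finger_force: 0.0
```

Emit:
drive_tool(commands=[[0,0,0,0,0,0.35],[-0.99,0.21,0,0,0,0],[-0.99,0.21,0,0,0,0],[-0.99,0.21,0,0,0,0],[-0.99,0.21,0,0,0,0],[-0.99,0.21,0,0,0,0],[-0.99,0.21,0,0,0,0],[-0.99,0.21,0,0,0,0],[-0.99,0.21,0,0,0,0],[-0.99,0.21,0,0,0,0],[-0.99,0.21,0,0,0,0],[-0.99,0.21,0,0,0,0],[-0.99,0.21,0,0,0,0],[-0.99,0.21,0,0,0,0],[-0.99,0.21,0,0,0,0],[-0.99,0.21,0,0,0,0],[-0.99,0.21,0,0,0,0],[-0.99,0.21,0,0,0,0],[-0.99,0.21,0,0,0,0],[-0.99,0.21,0,0,0,0]])

```text
time: 3.85
tool_pos: [0.4917, -0.1764, 0.3652]
ee_rot: [-3.141, -0.0, 1.794]
wrist_force: [-0.1, 0.2, -1.0]
width: 0.094
finger_force: 0.0
```

```bash
cat >> h.py <<'E'
from scipy.spatial.transform import Rotation as Ro
def pose(): 
    o=get_obs(); return np.array(o['tool_pos']),Ro.from_euler('xyz',o['ee_rot']).as_matrix()
def delta(p,R,pt,Rt):
    "tool-frame shift and rotvec units from pose to target"
    return (R.T@(pt-p)/.04).round(3),(Ro.from_matrix(R.T@Rt).as_rotvec()/.1).round(3)
S=np.array([.5887,.033,0]); YS=np.radians(81.6)
def down(yaw): return Ro.from_euler('xyz',[np.pi,0,yaw]).as_matrix()
E
python3 - <<'E'
from h import *
o=get_obs();print({k:np.round(o[k],3).tolist() for k in('time','joint_positions','tool_pos','ee_rot')})
p,R=pose(); print(delta(p,R,np.array([.5075,-.216,.36]),down(np.radians(102.6))))
s=shot('wrist','w1')
E
```

```text
{'time': 3.85, 'joint_positions': [-0.453, 0.05, 1.094, 0.0, 1.997, -0.677], 'tool_pos': [0.492, -0.176, 0.365], 'ee_rot': [-3.141, -0.0, 1.794]}
(array([-1.053,  0.167,  0.129]), array([-0.002, -0.004,  0.037]))
```

View pics/w1.png

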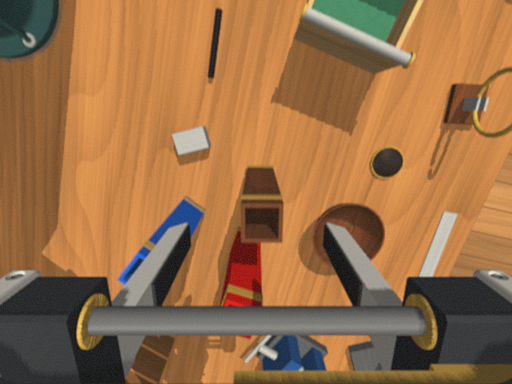

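The wrist view shows the mahogany rim at about (262,222), square to the fingers and between them, with the red look-alike behind it at (243,270). I'll measure the rim once here.

```bash
python3 - <<'E'
from h import *
s=load('w1')
v,u=np.mgrid[0:384,0:512]; R=cv2.Rodrigues(np.array(s['rvec'],float))[0]
P=np.stack([(u-s['cx'])/s['fx'],(v-s['cy'])/s['fy'],u*0+1.],-1)*s['range_z'][...,None]
W=(P-np.array(s['tvec']).ravel())@R
m=(W[...,2]>.228)&(W[...,2]<.25); m[:190]=0;m[255:]=0;m[:,:225]=0;m[:,300:]=0
q=W[m]; print(m.sum(),cv2.minAreaRect((q[:,:2]*1000).astype('float32')),q[:,2].mean())
for uv in((242,202),(283,202),(282,241),(242,241)): print(px(s,*uv,z=.24).round(4))
E
```

```text
885 ((506.53265380859375, -215.54232788085938), (49.96426010131836, 50.56881332397461), 12.536892890930176) 0.23899893560855404
[ 0.479  -0.1962  0.24  ]
[ 0.5255 -0.1857  0.24  ]
[ 0.5367 -0.2343  0.24  ]
[ 0.4893 -0.245   0.24  ]
```

Emit:
drive_tool(commands=[[-0.51,0.07,0,0,0,0.04],[-0.51,0.07,0,0,0,0],[0,0,0.8,0,0,0],[0,0,0.8,0,0,0],[0,0,0.8,0,0,0],[0,0,0.8,0,0,0],[0,0,0.8,0,0,0],[0,0,0.8,0,0,0],[0,0,0,0,0,0]])

```text
time: 5.03
tool_pos: [0.5042, -0.213, 0.1706]
ee_rot: [-3.137, -0.004, 1.79]
wrist_force: [-0.2, -0.4, 0.1]
width: 0.0939
finger_force: 0.0
```

Emit:
drive_tool(commands=[[0,0,0,0,0,0],[0,0,0,0,0,0],[0,0,0,0,0,0],[0,0,0,0,0,0],[0,0,0,0,0,0],[0,0,0,0,0,0],[0,0,0,0,0,0],[0,0,0,0,0,0]], gripper=1)

```text
time: 6.02
tool_pos: [0.5058, -0.2138, 0.1737]
ee_rot: [3.141, 0.0, 1.79]
wrist_force: [0.6, 0.2, 2.0]
width: 0.0494
finger_force: 30.0
```

```bash
cat >> h.py <<'E'
from scipy.optimize import brentq
Rs=Ro.from_euler('z',YS).as_matrix()
def lean(th):
    "stand-frame E edge distance d, s along face to contact"
    f=lambda d: np.arctan2(.112,d)+np.arcsin(.008/np.hypot(d,.112))-(np.pi/2-th)
    d=brentq(f,.001,1); return d,np.sqrt(d*d+.112**2-.008**2)
def w(x,z,y=0): return S+Rs@np.array([x,y,z])
def tiltR(al): # tool R with approach rotated al about stand +y from down
    return Rs@Ro.from_euler('y',al).as_matrix()@Ro.from_euler('x',np.pi).as_matrix()
E
python3 - <<'E'
from h import *
p,R=pose(); print(p,R.round(3).tolist())
th=np.radians(33); d,s_=lean(th); a=np.array([np.sin(th),np.cos(th)]); n=np.array([np.cos(th),-np.sin(th)])
print('d,s',d,s_)
T=np.array([-d,0])-.025*n+.174*a+.0018*n
print('TCP stand',T)
for nm,o in(('pre',(-.03,.03)),('lean',(0,0))):
    pt=w(T[0]+o[0],T[1]+o[1]); print(nm,pt.round(4), 'from now (tool axes down at stand yaw):',delta(p,tiltR(0),pt,tiltR(th)))
E
```

```text
[ 0.50584959 -0.21376952  0.17374706] [[-0.217, 0.976, 0.001], [0.976, 0.217, -0.0], [-0.0, 0.0, -1.0]]
d,s 0.08227255678080878 0.1387399495432062
TCP stand [-0.00696252  0.1585643 ]
pre [ 0.5833 -0.0036  0.1886] from now (tool axes down at stand yaw): (array([ 5.482,  1.148, -0.37 ]), array([ 0.  , -5.76, -0.  ]))
lean [0.5877 0.0261 0.1586] from now (tool axes down at stand yaw): (array([6.232, 1.148, 0.38 ]), array([ 0.  , -5.76, -0.  ]))
```

Emit:
drive_tool(commands=[[0,0,-0.5,0,0,0],[0,0,-0.8,0,0,0],[0,0,-0.7,0,0,0.65],[0,0,0,0,0,0.75],[0,0,0,0,0,0.75],[0,0,0,0,0,0.75],[0,0,0,0,0,0.75],[0,0,0,0,0,0]])

```text
time: 7.02
tool_pos: [0.5052, -0.2135, 0.2519]
ee_rot: [-3.139, -0.001, 1.426]
wrist_force: [0.9, 0.6, -2.6]
width: 0.0496
finger_force: 30.0
```

Emit:
drive_tool(commands=[[0.5,0.2,0,0,0,0],[0.8,0.3,0,0,0,0],[0.8,0.3,0,0,0,0],[0.8,0.3,0,0,0,0],[0.4,0.05,0,0,0,0],[0,0,0,0,-0.5,0],[0,0,0,0,-0.8,0],[0,0,0,0,-0.8,0],[0,0,0,0,-0.8,0],[0,0,0,0,-0.8,0],[0,0,0,0,-0.8,0],[0,0,0,0,-0.8,0],[0,0,0,0,-0.46,0],[0,0,0,0,0,0]])

```text
time: 8.78
tool_pos: [0.57, -0.0891, 0.252]
ee_rot: [-3.138, 0.575, 1.428]
wrist_force: [-0.4, 0.5, -3.6]
width: 0.0501
finger_force: 30.0
```

```bash
cat > lp.py <<'E'
from h import *
p,R=pose(); o=get_obs(); print(o['time'],p.round(4),np.round(o['joint_positions'],3),np.round(o['wrist_force'],1))
th=np.radians(33); d,s_=lean(th); a=np.array([np.sin(th),np.cos(th)]); n=np.array([np.cos(th),-np.sin(th)])
T=np.array([-d,0])-.025*n+.174*a+.0018*n
for nm,o in(('pre',(-.02,.02)),('near',(-.003,.004)),('lean',(0,0))):
    pt=w(T[0]+o[0],T[1]+o[1]); print(nm,pt.round(4),delta(p,R,pt,tiltR(th)))
E
python3 lp.py
```

```text
8.775 [ 0.57   -0.0891  0.252 ] [ 0.071  0.216  1.245 -0.574  1.783  0.12 ] [-0.4  0.5 -3.6]
pre [0.5848 0.0063 0.1786] (array([3.025, 0.027, 0.229]), array([-0.014, -0.011,  0.034]))
near [0.5872 0.0231 0.1626] (array([3.599, 0.029, 0.333]), array([-0.014, -0.011,  0.034]))
lean [0.5877 0.0261 0.1586] (array([3.716, 0.029, 0.377]), array([-0.014, -0.011,  0.034]))
```

Emit:
drive_tool(commands=[[0.4,0,0.04,0,0,0.03],[0.7,0.01,0.06,0,0,0],[0.7,0.01,0.06,0,0,0],[0.6,0.01,0.06,0,0,0],[0.4,0,0.04,0,0,0],[0.2,0,0,0,0,0],[0,0,0,0,0,0]])

```text
time: 9.65
tool_pos: [0.5859, 0.0041, 0.1794]
ee_rot: [3.14, 0.576, 1.422]
wrist_force: [-0.3, -0.0, -2.8]
width: 0.0497
finger_force: 30.0
```

```bash
python3 lp.py; python3 - <<'E'
from h import *
s=shot('side','s1'); cv2.imwrite('pics/s1c.png',cv2.resize(s['image'][90:290,150:400],None,fx=3,fy=3,interpolation=2))
E
```

```text
9.65 [0.5859 0.0041 0.1794] [ 0.217  0.322  1.258 -0.545  1.758  0.316] [-0.3 -0.  -2.8]
pre [0.5848 0.0063 0.1786] (array([ 0.054, -0.035, -0.011]), array([ 0.005,  0.003, -0.022]))
near [0.5872 0.0231 0.1626] (array([ 0.629, -0.037,  0.093]), array([ 0.005,  0.003, -0.022]))
lean [0.5877 0.0261 0.1586] (array([ 0.746, -0.037,  0.136]), array([ 0.005,  0.003, -0.022]))
```

View pics/s1c.png

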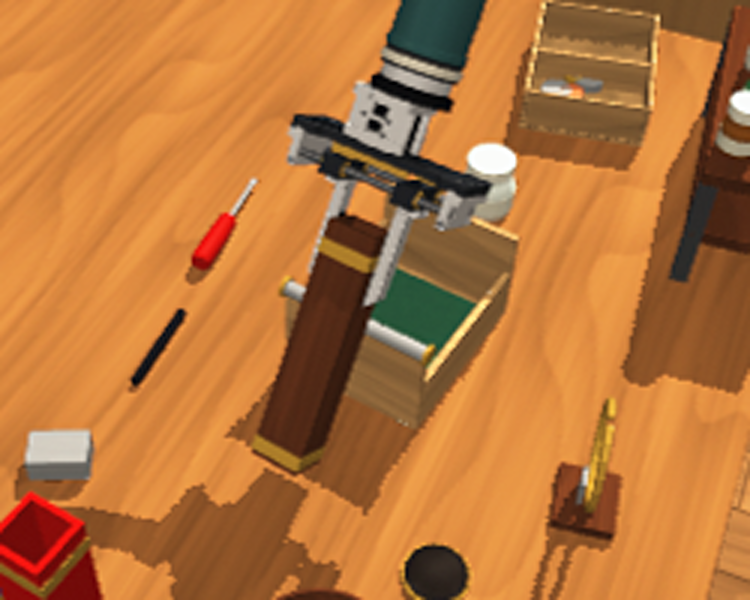

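The crop shows the canister held tilted at (320,330), its foot at (285,460) just above the counter, its face short of the bar, which runs (290,285)–(430,355). I close the gap slowly.

Emit:
drive_tool(commands=[[0.2,-0.01,0.05,0,0,0],[0.2,-0.01,0.05,0,0,0],[0.13,-0.01,0.03,0,0,0],[0.06,0,0,0,0,0],[0.04,0,0,0,0,0],[0,0,0,0,0,0]])

```text
time: 10.45
tool_pos: [0.5874, 0.0222, 0.1614]
ee_rot: [3.139, 0.576, 1.421]
wrist_force: [-0.8, 0.3, -3.1]
width: 0.0504
finger_force: 30.0
```

```bash
python3 lp.py
```

```text
10.45 [0.5874 0.0222 0.1614] [ 0.244  0.346  1.263 -0.537  1.746  0.354] [-0.8  0.3 -3.1]
pre [0.5848 0.0063 0.1786] (array([-0.572, -0.005, -0.14 ]), array([ 0.006, -0.   , -0.025]))
near [0.5872 0.0231 0.1626] (array([ 0.003, -0.007, -0.036]), array([ 0.006, -0.   , -0.025]))
lean [0.5877 0.0261 0.1586] (array([ 0.12 , -0.007,  0.007]), array([ 0.006, -0.   , -0.025]))
```

Emit:
drive_tool(commands=[[0.04,0,0,0,0,0],[0.03,0,0,0,0,0],[0.02,0,0,0,0,0],[0,0,0,0,0,0],[0,0,0,0,0,0]])

```text
time: 11.08
tool_pos: [0.5877, 0.0251, 0.1594]
ee_rot: [3.14, 0.576, 1.421]
wrist_force: [-0.2, 0.2, -2.6]
width: 0.0499
finger_force: 30.0
```

Emit:
drive_tool(commands=[[0.03,0,0,0,0,0],[0.02,0,0,0,0,0],[0,0,0,0,0,0],[0,0,0,0,0,0]])

```text
time: 11.58
tool_pos: [0.588, 0.0269, 0.1582]
ee_rot: [3.14, 0.576, 1.421]
wrist_force: [-0.1, -0.3, -2.6]
width: 0.0497
finger_force: 30.0
```

Emit:
drive_tool(commands=[[0.014,0,0.021,0,0,0],[0.014,0,0.021,0,0,0],[0,0,0,0,0,0],[0,0,0,0,0,0]])

```text
time: 12.08
tool_pos: [0.588, 0.027, 0.1578]
ee_rot: [3.138, 0.576, 1.42]
wrist_force: [-2.0, 2.2, 6.1]
width: 0.05
finger_force: 30.0
```

Emit:
drive_tool(commands=[[-0.01,0,-0.016,0,0,0],[0.021,0,-0.0136,0,0,0],[0.021,0,-0.0136,0,0,0],[0,0,0,0,0,0],[0,0,0,0,0,0]])

```text
time: 12.7
tool_pos: [0.5883, 0.0283, 0.1571]
ee_rot: [3.139, 0.577, 1.421]
wrist_force: [-0.9, -1.9, 3.8]
width: 0.05
finger_force: 30.0
```

Emit:
drive_tool(commands=[[0,0,0,0,0,0],[0,0,0,0,0,0],[0,0,0,0,0,0],[0,0,0,0,0,0],[0,0,0,0,0,0],[0,0,0,0,0,0],[0,0,0,0,0,0]], gripper=0)

```text
time: 13.58
tool_pos: [0.5883, 0.0289, 0.157]
ee_rot: [3.14, 0.576, 1.421]
wrist_force: [-0.9, -1.2, -1.3]
width: 0.0941
finger_force: 0.0
```

```bash
python3 - <<'E'
from h import *
s=shot('side','s2'); cv2.imwrite('pics/s2c.png',cv2.resize(s['image'][90:290,150:400],None,fx=3,fy=3,interpolation=2))
E
```

```text
(no output)
```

View pics/s2c.png

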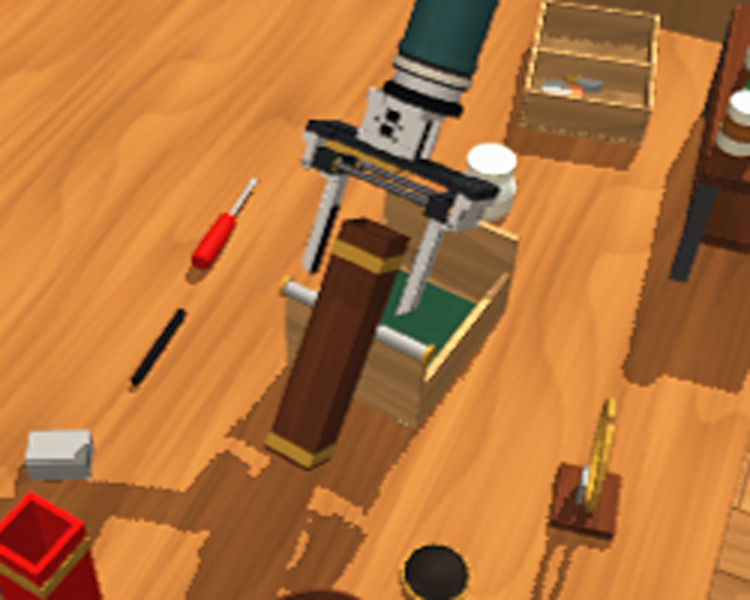

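The crop shows the canister leaning freely on the bar, foot at (298,455) and mouth at (372,235) past the bar, with the fingers open clear of it. I retreat along the canister axis.

Emit:
drive_tool(commands=[[0,0,-0.4,0,0,0],[0,0,-0.7,0,0,0],[0,0,-0.8,0,0,0],[0,0,-0.8,0,0,0],[0,0,-0.8,0,0,0],[-0.3,0,-0.8,0,0.8,0],[-0.3,0,-0.8,0,1,0],[-0.8,0,0,0,1,0],[-0.8,0,0,0,1,0],[-0.8,0,0,0,1,0],[-0.8,0,0,0,1,0],[-0.8,0,0,0,1,0],[-0.8,0,0,0,1,0],[-0.8,0,0,0,1,0],[-0.8,0,0,0,1,0],[0,0,0,0,1,0],[0,0,0,0,1,0],[0,0,0,0,1,0],[0,0,0,0,0.8,0],[0,0,0,0,0,0]])

```text
time: 16.12
tool_pos: [0.564, -0.1311, 0.3519]
ee_rot: [-3.14, -0.784, 1.42]
wrist_force: [0.1, 0.3, 1.5]
width: 0.0938
finger_force: 0.0
```

```bash
python3 - <<'E'
from h import *
o=get_obs();print({k:np.round(o[k],3).tolist() for k in('time','joint_positions','tool_pos','ee_rot')})
s=shot('wrist','w2'); shot('top','t2'); shot('side','s3')
cv2.imwrite('pics/m2.png',np.hstack([s['image'],cv2.resize(load('t2')['image'][120:276,180:300],(288,384),interpolation=2)]))
E
```

```text
{'time': 16.125, 'joint_positions': [-0.707, 0.307, 1.027, 0.784, 2.129, -0.235], 'tool_pos': [0.564, -0.131, 0.352], 'ee_rot': [-3.14, -0.784, 1.42]}
```

View pics/m2.png

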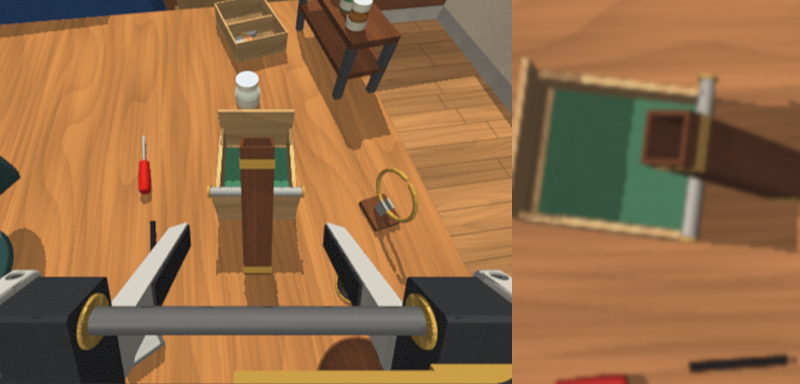

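The wrist view shows the canister leaning, mouth at (258,150), foot at (257,270), crossing the bar at v≈192, with the balls still inside. The top crop agrees. I fit its upper face from the depth image.

```bash
cat > fit.py <<'E'
from h import *
import sys
def face(f,u0,u1,v0,v1):
    s=load(f); v,u=np.mgrid[0:384,0:512]; R=cv2.Rodrigues(np.array(s['rvec'],float))[0]
    P=np.stack([(u-s['cx'])/s['fx'],(v-s['cy'])/s['fy'],u*0+1.],-1)*s['range_z'][...,None]
    Q=((P-np.array(s['tvec']).ravel())@R-S)@Rs
    return Q[v0:v1,u0:u1].reshape(-1,3)
q=face('w2',247,269,165,258); q=q[np.isfinite(q).all(1)]
for _ in range(3):
    A=np.c_[q[:,1:],np.ones(len(q))]; c=np.linalg.lstsq(A,q[:,0],rcond=None)[0]; r=q[:,0]-A@c; q=q[abs(r)<.006]
print('plane x = %.4f y + %.4f z + %.4f'%tuple(c),'tilt deg',np.degrees(np.arctan(c[1])),len(q),r.std())
th=np.arctan(c[1]); a=np.array([np.sin(th),np.cos(th)]); n=np.array([np.cos(th),-np.sin(th)])
d,s_=lean(th)
# upper face line passes x=c1 z + c2 (y~0): foot upper edge from model
U=np.array([-d,0])-.05*n; print('model d',d,'s',s_,'model upper face x at its z:',U[0],'measured',c[1]*U[1]+c[2])
e=face('w2',200,320,200,250); e=e[(e[:,2]>.05)]; 
for z in(.07,.1): 
    k=e[(abs(e[:,2]-z)<.01)]; k=k[abs(k[:,0]-(c[1]*k[:,2]+c[2]))<.008]; print('y range',z,np.percentile(k[:,1],[1,99]).round(4))
foot=np.array([-d,0])-.025*n; print('foot stand',foot)
print('yaw slope deg',np.degrees(np.arctan(c[0])))
E
python3 fit.py
```

```text
plane x = -0.0013 y + 0.6404 z + -0.1393 tilt deg 32.6360400107272 454 0.0008133867733170448
model d 0.08122620062664336 s 0.13812203179883983 model upper face x at its z: -0.12333186734986101 measured -0.12206620181545207
y range 0.07 [-0.0245  0.0234]
y range 0.1 [-0.0241  0.0244]
foot stand [-0.10227903  0.01348251]
yaw slope deg -0.07345281149733598
```

```bash
cat > gp.py <<'E'
from h import *
th=np.radians(32.6); a=np.array([np.sin(th),np.cos(th)]); foot=np.array([-.1015,.0135])
v=np.array([1,-1])/np.sqrt(2); T=foot+.085*a+.019*v
p,R=pose()
for b in(.12,.0): 
    t=T-b*v; print(b,w(*t).round(4),delta(p,R,w(*t),tiltR(-np.pi/4)))
E
python3 gp.py
```

```text
0.12 [ 0.5701 -0.0928  0.1565] (array([-2.82 , -0.011,  4.166]), array([0.031, 0.035, 0.022]))
0.0 [ 0.5825 -0.0088  0.0717] (array([-2.81 , -0.02 ,  7.166]), array([0.031, 0.035, 0.022]))
```

Emit:
drive_tool(commands=[[-0.4,0,0.4,0,0.03,0.02],[-0.6,0,0.7,0,0,0],[-0.6,0,0.8,0,0,0],[-0.6,0,0.8,0,0,0],[-0.62,-0.01,0.8,0,0,0],[0,0,0.7,0,0,0],[0,0,0,0,0,0]])

```text
time: 17.15
tool_pos: [0.5692, -0.0893, 0.1541]
ee_rot: [-3.14, -0.787, 1.423]
wrist_force: [0.5, 0.6, 0.1]
width: 0.0937
finger_force: 0.0
```

```bash
python3 gp.py; python3 -c "
from h import *
print(np.round(get_obs()['joint_positions'],2),get_obs()['wrist_force'])"
```

```text
0.12 [ 0.5701 -0.0928  0.1565] (array([-0.016,  0.035, -0.101]), array([-0.009, -0.02 , -0.012]))
0.0 [ 0.5825 -0.0088  0.0717] (array([-0.021,  0.037,  2.899]), array([-0.009, -0.02 , -0.012]))
[-0.65  0.34  1.39  0.69  1.81 -0.47] [0.47047681 0.60454581 0.14894398]
```

Emit:
drive_tool(commands=[[0,0.02,0.4,0,0,0],[0,0.02,0.6,0,0,0],[0,0,0.6,0,0,0],[0,0,0.6,0,0,0],[0,0,0.4,0,0,0],[0,0,0.25,0,0,0],[0,0,0,0,0,0],[0,0,0,0,0,0]])

```text
time: 18.15
tool_pos: [0.5839, -0.0122, 0.0748]
ee_rot: [3.139, -0.787, 1.422]
wrist_force: [-0.5, -0.4, 0.3]
width: 0.094
finger_force: 0.0
```

```bash
python3 gp.py; python3 -c "
from h import *
print(np.round(get_obs()['joint_positions'],2),get_obs()['wrist_force'])"
```

```text
0.12 [ 0.5701 -0.0928  0.1565] (array([ 0.005, -0.035, -2.89 ]), array([ 0.038, -0.012, -0.015]))
0.0 [ 0.5825 -0.0088  0.0717] (array([ 0.001, -0.047,  0.11 ]), array([ 0.038, -0.012, -0.015]))
[-0.53  0.36  1.53  0.72  1.6  -0.49] [-0.51611074 -0.35113631  0.31081886]
```

Emit:
drive_tool(commands=[[0,-0.04,0.11,0,0,0],[0,0,0,0,0,0]])

```text
time: 18.4
tool_pos: [0.5821, -0.0083, 0.0709]
ee_rot: [3.142, -0.787, 1.421]
wrist_force: [-0.0, -0.0, 0.9]
width: 0.0942
finger_force: 0.0
```

Emit:
drive_tool(commands=[[0,0,0,0,0,0],[0,0,0,0,0,0],[0,0,0,0,0,0],[0,0,0,0,0,0],[0,0,0,0,0,0],[0,0,0,0,0,0],[0,0,0,0,0,0],[0,0,0,0,0,0]], gripper=1)

```text
time: 19.4
tool_pos: [0.5824, -0.0083, 0.071]
ee_rot: [3.141, -0.787, 1.421]
wrist_force: [1.2, -0.7, -0.8]
width: 0.0497
finger_force: 30.0
```

```bash
cat > tip.py <<'E'
from h import *
# tip: canister tilt th, bar contact at s along lower face (from foot edge E), gap g over bar
L=.085; th0=np.radians(32.6)
p0,R0=pose(); ps=Rs.T@(p0-S); print('TCP stand',ps.round(4))
def can(th,s,g):  # foot centre with face offset g above bar
    a=np.array([np.sin(th),np.cos(th)]); n=np.array([np.cos(th),-np.sin(th)])
    C=np.array([0,.112])-n*(.008+g); E=C-a*s; return E-.025*n,a,n
f0,a0,n0=can(th0,lean(th0)[1],0)
loc=np.array([(ps[[0,2]]-f0)@n0,(ps[[0,2]]-f0)@a0]); print('TCP in canister n,a',loc.round(4))
def tcp(th,s,g):
    f,a,n=can(th,s,g); return f+loc[0]*n+loc[1]*a, f, f+.24*a
if __name__=='__main__':
    p,R=p0,R0
    for thd,s,g in((32.6,.138,.006),(50,.138,.006),(65,.138,.006),(80,.138,.006),(95,.138,.006),(110,.135,.006),(122,.13,.006)):
        th=np.radians(thd); t,f,m=tcp(th,s,g); Rt=R0@Ro.from_rotvec([0,-(th-th0),0]).as_matrix()
        q=np.array([t[0],ps[1],t[1]]); q=S+Rs@q
        print(thd,'tcp',t.round(3),'foot',f.round(3),'mouth',m.round(3),delta(p,R,q,Rt)); p,R=q,Rt
E
python3 tip.py
```

```text
TCP stand [-0.0418  0.0002  0.071 ]
TCP in canister n,a [0.0198 0.081 ]
32.6 tcp [-0.047  0.074] foot [-0.107  0.017] mouth [0.022 0.219] (array([-0.03 ,  0.   , -0.147]), array([0., 0., 0.]))
50 tcp [-0.056  0.09 ] foot [-0.131  0.053] mouth [0.053 0.207] (array([ 0.117,  0.001, -0.439]), array([ 0.   , -3.037,  0.   ]))
65 tcp [-0.06   0.105] foot [-0.142  0.089] mouth [0.076 0.19 ] (array([ 0.093,  0.   , -0.381]), array([ 0.   , -2.618,  0.   ]))
80 tcp [-0.059  0.121] foot [-0.143  0.126] mouth [0.094 0.168] (array([ 0.093,  0.   , -0.381]), array([ 0.   , -2.618,  0.   ]))
95 tcp [-0.055  0.136] foot [-0.134  0.163] mouth [0.105 0.142] (array([ 0.093, -0.   , -0.381]), array([ 0.   , -2.618,  0.   ]))
110 tcp [-0.044  0.148] foot [-0.114  0.195] mouth [0.112 0.113] (array([ 0.168, -0.001, -0.378]), array([ 0.   , -2.618, -0.   ]))
122 tcp [-0.031  0.154] foot [-0.09   0.214] mouth [0.114 0.087] (array([ 0.194, -0.001, -0.292]), array([ 0.   , -2.094,  0.   ]))
```

Emit:
drive_tool(commands=[[-0.015,0,-0.075,0,0,0],[0.02,0,-0.08,0,-0.5,0],[0.025,0,-0.095,0,-0.65,0],[0.025,0,-0.095,0,-0.65,0],[0.025,0,-0.095,0,-0.65,0],[0.025,0,-0.095,0,-0.65,0],[0.023,0,-0.095,0,-0.65,0],[0.023,0,-0.095,0,-0.65,0],[0.023,0,-0.095,0,-0.65,0],[0.023,0,-0.095,0,-0.65,0],[0.023,0,-0.095,0,-0.65,0],[0,0,0,0,0,0]])

```text
time: 20.9
tool_pos: [0.5802, -0.0191, 0.1093]
ee_rot: [-3.141, -0.153, 1.423]
wrist_force: [0.4, -0.4, -3.4]
width: 0.0493
finger_force: 30.0
```

```bash
cat > ck.py <<'E'
from h import *
import sys
o=get_obs(); p,R=pose(); ps=Rs.T@(p-S); print(o['time'],'stand tcp',ps.round(4),np.round(o['joint_positions'],2),np.round(o['wrist_force'],1))
G0=tiltR(-.787); ang=Ro.from_matrix(G0.T@R).as_rotvec(); print('canister tilt',32.6-np.degrees(ang[1]),ang.round(3))
loc=np.array([.0198,.081])
def goal(thd,s,g,ycur=True,k=R,pp=p):
    th=np.radians(thd); a=np.array([np.sin(th),np.cos(th)]); n=np.array([np.cos(th),-np.sin(th)])
    f=np.array([0,.112])-n*(.033+g)-a*s; t=f+loc[0]*n+loc[1]*a
    print(thd,s,g,'foot',f.round(3),'mouth',(f+.24*a).round(3),delta(pp,k,S+Rs@np.array([t[0],.0002,t[1]]),tiltR(-.787+th-np.radians(32.6))))
for arg in sys.argv[1:]: goal(*map(float,arg.split(',')))
E
python3 ck.py 69,.138,.003 122,.13,.003
```

```text
20.9 stand tcp [-0.0528  0.0008  0.1093] [-0.22  0.19  1.46  0.15  1.51 -0.09] [ 0.4 -0.4 -3.4]
canister tilt 68.92986087084782 [-0.    -0.634  0.001]
69.0 0.138 0.003 foot [-0.142  0.096] mouth [0.082 0.182] (array([-0.163,  0.016,  0.042]), array([-0.002, -0.012, -0.013]))
122.0 0.13 0.003 foot [-0.091  0.211] mouth [0.112 0.084] (array([ 0.652,  0.014, -0.971]), array([-8.000e-03, -9.262e+00, -1.100e-02]))
```

Emit:
drive_tool(commands=[[0.02,0,-0.09,0,-0.6,0],[0.02,0,-0.09,0,-0.65,0],[0.02,0,-0.09,0,-0.65,0],[0.023,0,-0.09,0,-0.65,0],[0.023,0,-0.09,0,-0.65,0],[0.023,0,-0.09,0,-0.65,0],[0.023,0,-0.09,0,-0.65,0],[0.023,0,-0.09,0,-0.65,0],[0.023,0,-0.09,0,-0.65,0],[0.023,0,-0.09,0,-0.65,0],[0.023,0,-0.09,0,-0.65,0],[0.03,0,-0.09,0,-0.65,0],[0.03,0,-0.09,0,-0.65,0],[0.03,0,-0.09,0,-0.65,0],[0,0,0,0,0,0],[0,0,0,0,0,0]])

```text
time: 22.9
tool_pos: [0.584, 0.004, 0.1522]
ee_rot: [-3.14, 0.751, 1.421]
wrist_force: [-0.4, -0.4, -3.0]
width: 0.0499
finger_force: 30.0
```

```bash
python3 ck.py 122,.13,.003; python3 - <<'E'
from h import *
s=shot('side','s4'); t=shot('top','t4'); 
cv2.imwrite('pics/m4.png',np.hstack([cv2.resize(s['image'][100:250,190:350],(400,375),interpolation=2),cv2.resize(t['image'][120:261,160:310],(399,375),interpolation=2)]))
E
```

```text
22.9 stand tcp [-0.0294  0.0004  0.1522] [ 0.28  0.41  1.28 -0.68  1.78  0.4 ] [-0.4 -0.4 -3. ]
canister tilt 120.7493196022179 [ 1.000e-03 -1.538e+00  5.000e-03]
122.0 0.13 0.003 foot [-0.091  0.211] mouth [0.112 0.084] (array([-0.058,  0.005,  0.069]), array([-0.035, -0.218, -0.025]))
```

View pics/m4.png

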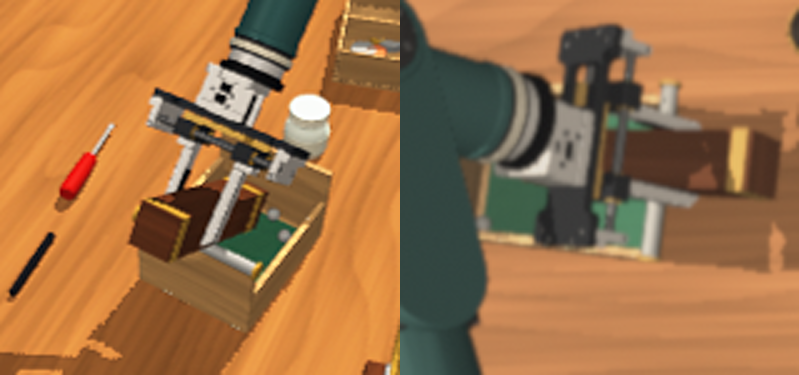

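The side crop shows the canister tipped mouth-down over the bar and two balls on the green floor at (275,213) and (284,236); the third is hidden or still inside. I tip a little further and wait.

Emit:
drive_tool(commands=[[0.03,0,-0.09,0,-0.6,0],[0.03,0,-0.09,0,-0.6,0],[0.03,0,-0.09,0,-0.6,0],[0,0,0,0,0,0],[0,0,0,0,0,0],[0,0,0,0,0,0],[0,0,0,0,0,0],[0,0,0,0,0,0]])

```text
time: 24.0
tool_pos: [0.5857, 0.0145, 0.1577]
ee_rot: [3.14, 0.932, 1.42]
wrist_force: [-0.7, -0.2, -3.2]
width: 0.0499
finger_force: 30.0
```

```bash
python3 ck.py 110,.132,.004 95,.135,.004 65,.138,.004; python3 - <<'E'
from h import *
s=shot('side','s5')
R=cv2.Rodrigues(np.array(s['rvec'],float))[0]
v,u=np.mgrid[0:384,0:512]
P=np.stack([(u-s['cx'])/s['fx'],(v-s['cy'])/s['fy'],u*0+1.],-1)*s['range_z'][...,None]
Q=((P-np.array(s['tvec']).ravel())@R-S)@Rs
m=(Q[...,2]>.012)&(Q[...,2]<.03)&(Q[...,0]>.012)&(Q[...,0]<.18)&(abs(Q[...,1])<.066)
n,l,st,ce=cv2.connectedComponentsWithStats(m.astype('uint8'))
for i in range(1,n):
    if st[i,4]>5: print(ce[i].round(),st[i,4],np.median(Q[l==i],0).round(3),s['image'][l==i].mean(0).round())
E
```

```text
24.0 stand tcp [-0.0187  0.0002  0.1577] [ 0.35  0.5   1.24 -0.82  1.86  0.45] [-0.7 -0.2 -3.2]
canister tilt 131.11651925773927 [-0.    -1.719  0.004]
110.0 0.132 0.004 foot [-0.111  0.192] mouth [0.114 0.11 ] (array([-0.104,  0.003,  0.648]), array([-0.019,  3.686, -0.031]))
95.0 0.135 0.004 foot [-0.131  0.161] mouth [0.108 0.14 ] (array([-0.021,  0.003,  1.029]), array([-0.015,  6.304, -0.034]))
65.0 0.138 0.004 foot [-0.141  0.087] mouth [0.077 0.189] (array([0.49 , 0.003, 1.614]), array([-6.000e-03,  1.154e+01, -3.800e-02]))
[299. 186.] 18 [ 0.176 -0.016  0.018] [115. 125. 129.]
[304. 194.] 21 [ 0.148 -0.047  0.019] [116. 133. 142.]
```

```bash
cat > balls.py <<'E'
from h import *
for cam in('top','wrist'):
    s=shot(cam,'b_'+cam)
    R=cv2.Rodrigues(np.array(s['rvec'],float))[0]
    v,u=np.mgrid[0:384,0:512]
    P=np.stack([(u-s['cx'])/s['fx'],(v-s['cy'])/s['fy'],u*0+1.],-1)*s['range_z'][...,None]
    Q=((P-np.array(s['tvec']).ravel())@R-S)@Rs
    m=(Q[...,2]>.0135)&(Q[...,2]<.03)&(Q[...,0]>.010)&(Q[...,0]<.185)&(abs(Q[...,1])<.07)
    n,l,st,ce=cv2.connectedComponentsWithStats(m.astype('uint8'))
    for i in range(1,n):
        if st[i,4]>4: print(cam,ce[i].round(),st[i,4],np.median(Q[l==i],0).round(3),s['image'][l==i].mean(0).round())
E
python3 balls.py
```

```text
top [191. 204.] 27 [0.178 0.063 0.022] [106. 119. 126.]
wrist [356.  28.] 366 [ 0.032 -0.07   0.022] [ 58.  87. 109.]
```

All three balls are in the tray. In stand coordinates they are at (0.176,-0.016), (0.148,-0.047) and, from the top view at pixel (191,204), (0.178,0.063). I tip the canister back.

Emit:
drive_tool(commands=[[-0.03,0,0.07,0,0.5,0],[-0.03,0,0.09,0,0.65,0],[-0.03,0,0.09,0,0.65,0],[-0.03,0,0.09,0,0.65,0],[-0.023,0,0.09,0,0.65,0],[-0.023,0,0.09,0,0.65,0],[-0.023,0,0.09,0,0.65,0],[-0.023,0,0.09,0,0.65,0],[-0.023,0,0.09,0,0.65,0],[-0.023,0,0.09,0,0.65,0],[-0.023,0,0.09,0,0.65,0],[-0.023,0,0.09,0,0.65,0],[-0.023,0,0.09,0,0.65,0],[-0.023,0,0.09,0,0.65,0],[-0.023,0,0.09,0,0.65,0],[-0.023,0,0.09,0,0.65,0],[0,0,0,0,0,0]])

```text
time: 26.28
tool_pos: [0.5796, -0.024, 0.1158]
ee_rot: [3.141, -0.091, 1.418]
wrist_force: [0.1, 0.2, -1.7]
width: 0.0499
finger_force: 30.0
```

```bash
python3 ck.py 68,.138,.006 50,.138,.006 33,.1385,.006
```

```text
26.275 stand tcp [-0.0578  0.0007  0.1158] [-0.19  0.18  1.45  0.09  1.52 -0.05] [ 0.1  0.2 -1.7]
canister tilt 72.49614219970724 [-0.003 -0.696  0.006]
68.0 0.138 0.006 foot [-0.143  0.096] mouth [0.08  0.186] (array([-0.073,  0.013,  0.179]), array([ 0.011,  0.785, -0.061]))
50.0 0.138 0.006 foot [-0.131  0.053] mouth [0.053 0.207] (array([-0.015,  0.012,  0.646]), array([ 0.02 ,  3.926, -0.059]))
33.0 0.1385 0.006 foot [-0.108  0.017] mouth [0.023 0.218] (array([0.163, 0.011, 1.06 ]), array([ 0.029,  6.893, -0.056]))
```

Emit:
drive_tool(commands=[[-0.05,0.01,0.08,0,0.5,-0.05],[-0.023,0,0.095,0,0.65,0],[-0.025,0,0.095,0,0.65,0],[-0.025,0,0.095,0,0.65,0],[-0.025,0,0.095,0,0.65,0],[-0.025,0,0.095,0,0.65,0],[-0.025,0,0.095,0,0.65,0],[-0.025,0,0.095,0,0.65,0],[-0.025,0,0.095,0,0.65,0],[0,0,0,0,0.65,0],[0,0,0,0,0.4,0],[0,0,0,0,0,0],[0,0,0,0,0,0]])

```text
time: 27.9
tool_pos: [0.5811, -0.0202, 0.0818]
ee_rot: [3.139, -0.766, 1.428]
wrist_force: [0.5, -0.3, -2.4]
width: 0.0493
finger_force: 30.0
```

```bash
python3 ck.py 33,.1385,.004 33,.1385,.0; python3 - <<'E'
from h import *
s=shot('wrist','w5'); t=shot('side','s6')
cv2.imwrite('pics/m6.png',np.hstack([cv2.resize(s['image'],(400,300)),cv2.resize(t['image'][110:260,180:380],(400,300),interpolation=2)]))
E
```

```text
27.9 stand tcp [-0.0537 -0.0003  0.0818] [-0.54  0.35  1.52  0.7   1.62 -0.49] [ 0.5 -0.3 -2.4]
canister tilt 33.81044112120367 [ 0.    -0.021 -0.003]
33.0 0.1385 0.004 foot [-0.106  0.016] mouth [0.024 0.217] (array([-0.007, -0.012,  0.295]), array([-0.003,  0.141,  0.028]))
33.0 0.1385 0.0 foot [-0.103  0.014] mouth [0.028 0.215] (array([ 0.016, -0.012,  0.392]), array([-0.003,  0.141,  0.028]))
```

View pics/m6.png

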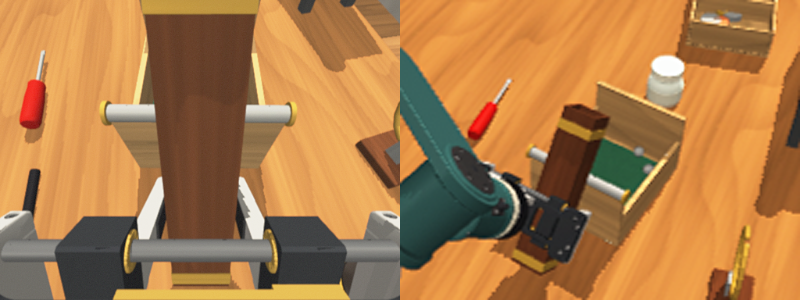

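The left (wrist) panel shows the canister held squarely above the bar. The right (side) panel shows its foot at (532,265) near the counter and balls in the tray at (640,152) and (648,170). I check for slip in the grip from the depth image.

```bash
python3 - <<'E'
from h import *
s=load('w5'); v,u=np.mgrid[0:384,0:512]; R=cv2.Rodrigues(np.array(s['rvec'],float))[0]
P=np.stack([(u-s['cx'])/s['fx'],(v-s['cy'])/s['fy'],u*0+1.],-1)*s['range_z'][...,None]
Q=((P-np.array(s['tvec']).ravel())@R-S)@Rs
q=Q[30:200,220:295].reshape(-1,3); A=np.c_[q[:,1:],np.ones(len(q))]
for _ in range(3):
    A=np.c_[q[:,1:],np.ones(len(q))]; c=np.linalg.lstsq(A,q[:,0],rcond=None)[0]; r=q[:,0]-A@c; q=q[abs(r)<.006]
th=np.arctan(c[1]); print(np.degrees(th),np.degrees(np.arctan(c[0])),len(q),r.std())
a=np.array([np.sin(th),np.cos(th)]); n=np.array([np.cos(th),-np.sin(th)])
pt=np.array([c[2],0.]); low=pt+.05*n; C=np.array([0,.112]); print('gap face-bar',(C-low)@n-.008)
# mouth edge: max along a on face
k=Q[0:200,220:295].reshape(-1,3); k=k[abs(k[:,0]-k@np.array([0,c[0],c[1]])-c[2])<.004]; print('max along a',((k[:,[0,2]]-C)@a).max())
k=Q[330:384,225:285].reshape(-1,3); k=k[abs(k[:,0]-k@np.array([0,c[0],c[1]])-c[2])<.004]; print('min along a',((k[:,[0,2]]-C)@a).min() if len(k) else None)
E
```

```text
34.61818422571091 0.04913352720228462 12707 0.0007620981796952652
gap face-bar 0.01327074834611229
max along a 0.07766389914095014
min along a -0.13645919394066866
```

Emit:
drive_tool(commands=[[0,-0.01,0.1,0,0.2,0.03],[0,0,0.1,0,0,0],[0,0,0.05,0,0,0],[0,0,0,0,0,0],[0,0,0,0,0,0]])

```text
time: 28.62
tool_pos: [0.5816, -0.0133, 0.0743]
ee_rot: [-3.14, -0.787, 1.423]
wrist_force: [-0.7, 0.4, -1.4]
width: 0.0497
finger_force: 30.0
```

```bash
python3 ck.py 32.6,.138,0
```

```text
28.625 stand tcp [-0.0468  0.0003  0.0743] [-0.54  0.36  1.53  0.71  1.61 -0.5 ] [-0.7  0.4 -1.4]
canister tilt 32.59703118943596 [0.    0.    0.001]
32.6 0.138 0.0 foot [-0.102  0.014] mouth [0.027 0.216] (array([0.031, 0.002, 0.146]), array([-0.005, -0.001, -0.011]))
```

Emit:
drive_tool(commands=[[0.01,0,0.04,0,0,0],[0.01,0,0.03,0,0,0],[0,0,0.02,0,0,0],[0,0,0,0,0,0],[0,0,0,0,0,0]])

```text
time: 29.25
tool_pos: [0.582, -0.0102, 0.0723]
ee_rot: [-3.14, -0.787, 1.422]
wrist_force: [0.3, 0.5, -2.3]
width: 0.0496
finger_force: 30.0
```

Emit:
drive_tool(commands=[[0.01,0,0.02,0,0,0],[0,0,0.02,0,0,0],[0,0,0,0,0,0],[0,0,0,0,0,0]])

```text
time: 29.75
tool_pos: [0.5822, -0.0088, 0.0714]
ee_rot: [-3.14, -0.787, 1.422]
wrist_force: [0.4, 0.2, -1.8]
width: 0.0502
finger_force: 30.0
```

Emit:
drive_tool(commands=[[0,0,0.025,0,0,0],[-0.01,0,0.01,0,0,0],[0,0,0,0,0,0],[0,0,0,0,0,0]])

```text
time: 30.25
tool_pos: [0.5824, -0.0084, 0.071]
ee_rot: [-3.141, -0.787, 1.423]
wrist_force: [-2.4, -2.8, 4.7]
width: 0.0501
finger_force: 30.0
```

Emit:
drive_tool(commands=[[0,0,0,0,0,0],[0,0,0,0,0,0],[0,0,0,0,0,0],[0,0,0,0,0,0],[0,0,0,0,0,0],[0,0,0,0,0,0],[0,0,0,0,0,0]], gripper=0)

```text
time: 31.12
tool_pos: [0.5823, -0.0081, 0.0702]
ee_rot: [-3.14, -0.787, 1.422]
wrist_force: [0.8, 0.1, 0.6]
width: 0.0937
finger_force: 0.0
```

Emit:
drive_tool(commands=[[0,0,-0.4,0,0,0],[0,0,-0.7,0,0,0],[0,0,-0.8,0,0,0],[0,0,-0.8,0,0,0],[0,0,-0.8,0,0,0],[0,0,-0.8,0,0,0],[0.5,0,-0.8,0,0,0],[0.5,0,-0.5,0,0,0],[0,0,0,0,0,0],[0,0,0,0,0,0]])

```text
time: 32.38
tool_pos: [0.563, -0.1373, 0.2557]
ee_rot: [-3.138, -0.787, 1.421]
wrist_force: [0.1, -0.3, -0.7]
width: 0.0937
finger_force: 0.0
```

```bash
python3 balls.py; python3 - <<'E'
from h import *
s=load('b_wrist'); t=shot('side','s7'); o=get_obs(); print(o['time'],o['wrist_force'])
cv2.imwrite('pics/m7.png',np.hstack([cv2.resize(s['image'],(400,300)),cv2.resize(t['image'][110:260,180:380],(400,300),interpolation=2)]))
E
```

```text
top [206. 165.] 35 [ 0.151 -0.046  0.023] [88. 98. 97.]
top [195. 176.] 32 [ 0.178 -0.013  0.021] [ 89. 100. 103.]
top [191. 204.] 28 [0.178 0.063 0.023] [ 92. 104. 110.]
wrist [227. 115.] 49 [0.175 0.062 0.021] [113. 120. 121.]
wrist [281. 125.] 40 [ 0.147 -0.048  0.022] [112. 120. 120.]
32.525 [ 0.22118217  1.2724166  -0.50901909]
```

View pics/m7.png

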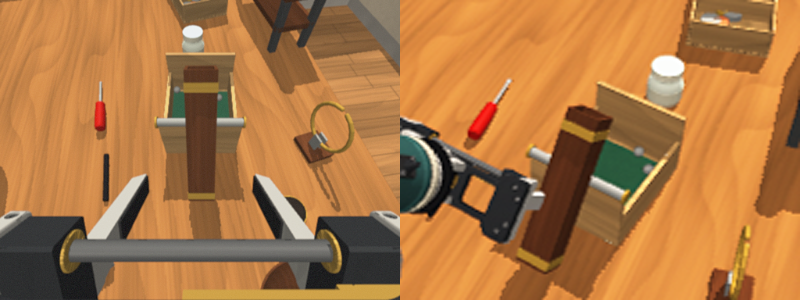

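The canister leans freely on the bar: mouth at (200,75) and foot at (202,195) in the wrist panel. The top view finds all three balls in the tray, at (206,165), (195,176) and (191,204). The bystanders in view (jar, screwdriver, rod) have not been touched. I'm handing it in.

```bash
python3 -c "
from bench import close_job
print(close_job())"
```

```text
the job is handed in; nothing more can be done
None
```

The job is handed in: all three balls are in the green tray, and the empty canister is let go and leaning on the bar with its foot on the counter, at about 33 s of the 72 s allowed.

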